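# Clear the scoop from the sweet jar and screw its lid on

### The arm

A 6-joint arm with a two-finger parallel gripper is mounted at the origin on a cart in front of the work surface, level with it; the furniture and walls round the work are solid. World frame = base frame: x ahead of the robot, y to its left, z up, the work surface at z = 0. Lengths are in mm, angles in rad, forces in N, time in s.
With the tool pointing down it reaches from about 275 to 825 mm from the base axis. Payload 5.2 kg.
Tool frame: the origin (TCP) lies on the centre line of the jaws, within the pads' length; the fingertips stand 14 mm ahead of it and the grasp point (between the pads) lies 5 mm behind it; z points along the fingers, y is the line along which they close (so a half turn about z gives the same grasp; the last joint's range is limited). The gripper opens to 93 mm and grips with 3 to 60 N. Pads are 15 mm wide; open, the fingers measure 128 mm over their backs; the gripper's body (75 mm by 188 mm) begins 65 mm behind the grasp point.
Start: joints at [1.086, 0.259, 1.535, -0, 1.348, -0.203], TCP at [152.925, 528.317, 232.653] pointing down, gripper open.
Joint ranges: [-3.14, 3.14], [-0.91, 2.08], [0.19, 2.58], [-1.22, 4.36], [0.22, 2.71], [-3.12, 3.12]. Speed limits (rad/s): [2.57, 2.57, 3.14, 3.14, 3.14, 3.14].

### API

Orientations are given as a unit quaternion [x, y, z, w].
In Python, from bench import manip gives the robot as it stands. The module is installed in compiled form; this text tells all that it offers.
- The arm moves only by the tool drive_tool, never from a script. Its argument "steps" is a list that holds one entry, the list of rows, each a list of 5 numbers: the shift along the world's x, y, z in mm, then the turn about the world's z in rad, then the finger opening in mm, from 0 to 93. A call has 1 to 12 rows; each row shifts and turns the commanded pose from where the row before left it; what a row does not reach is not made up. A row lasts 1/12 s, in which the tool goes at most 41.7 mm and 7.16 degrees, less where a joint would pass 70% of its speed; a pose out of reach is approached as far as the arm can. A call is refused whole if a number of a shift passes 41.7 or a number of a turn 0.125, either way. A call with a gripper value outside its range is refused whole. The fingers move at their own pace and stop on an object; the grip force is fixed at half the most. Time passes only in rows, so rows that do not move let the fingers close. It gives the time, the measured TCP pose, the force, the opening and the grip force at its end, in the units of the state.
- manip.observe(): the state, without advancing time (a new reading comes with each control period).
- manip.camera(name): name is "side" or "top"; returns the picture (384x512x3 uint8, blue, green, red); there is no depth.
- manip.camera_info(name): a dict with "K" (3x3 intrinsics, pixels), "rvec" (rotation vector, rad) and "tvec" (3), from world to camera coordinates, as OpenCV has them. Camera axes: x right, y down, z forward; pixel columns grow to the right and rows downward; lengths in mm; the calibration is good to about 2 mm. A picture is of the moment at which its call begins. camera_info takes no time and is no camera call.
- manip.hand_in(): hands the job in; it is judged then, once.
The state is a dict: "clock": time; "q": joint angles; "joint_vel": joint speeds; "tau": joint torques, N m; "position": TCP position; "tool_rot": TCP orientation; "wrist_force": force on the tool from outside, world axes, zero at the start; "wrist_torque": the same for the moment, N m; "width": finger opening in mm; "gripper_force": force on a finger pad.
Only numpy, scipy, OpenCV 4.12 (cv2) and the standard library are available. Lean on these libraries where they do the work, as an engineer would, in place of code of your own. Each camera call takes 0.05 s, during which the arm holds its last target. There are 200 camera calls.

### The job

The truffle jar was left open with the scoop standing in it, so its lid cannot go on. Take the scoop out and stand it in the steel jug, bowl down, then put the lid on the jar and screw it fully down until its rim sits tight on the jar, firm but not forced. Let go of both, keep the jug standing, and leave everything else on the counter where it is.

Things in the scene. Friction and masses are not known exactly. Their poses are not given: they have to be found in the camera images.
- jar: Clear glass sweet jar, round, 110 mm across, 112 mm tall, a few truffles on its floor; its rubber foot holds it so firmly that it neither slides nor turns. Origin: centre of its underside on the counter, z up. The scoop in it leans towards the jar's -x side.
- jar_rim (a point): Centre of the jar's mouth, level with its rim, 112 mm above the counter. The mouth is 66 mm wide inside; the rim is 73 mm across outside and widens over the next 5 mm down to the 80 mm neck.
- jar_neck (a point): On the jar's axis, 12 mm below the rim. Right-hand three-start thread: ridges 3 mm thick, 92 mm across, lead 24 mm per turn, starts 120 degrees apart 6 mm below the rim. Where the starts lie round the neck is different every time and cannot be told from the jar's yaw: feel for them.
- lid: Round metal screw lid, 106 mm across, 24 mm high, with a black bar grip on top; 160 g; first lies rim down on the counter. Origin: centre of its lower rim, z up, x along the bar. Inside, 97 mm wide, three lugs 120 degrees apart (one at +x), 3 mm above the rim, reach to 42 mm from the axis. Right-hand thread: clockwise from above closes it.
- lid_grip (a point): On the lid's axis in its bar grip, 42 mm above the lower rim; axes as the lid's. The bar is 62 mm long (x), 20 mm wide (y) and runs from 24 to 52 mm above the lower rim. It may be let go and taken anew between turns: the lid stays as it is.
- lid_seat (a point): Centre of the lid's inner top, 18 mm above its lower rim; fully down it meets the jar's rim (origin 94 mm above the counter). Set on, its lugs rest on the thread, origin 98 to 107 mm up. Turned back, it climbs, then within 120 degrees drops 8 mm past a start. From that start it sinks clockwise 24 mm a turn, 1.8 mm play, and is tight about 100 degrees on: torque then jumps; 0.6 N m is firm.
- scoop: Steel sweets scoop, 185 mm long, 90 g: half-round trough 40 mm wide, 20 deep, 66 long, then a round handle 12 to 14.4 mm thick. Origin: middle of the trough's open side at the lip end; z runs up to the handle's end, x out of the open side; handle axis at x = -8 mm. First stands lip down in the jar, leaning about 16 degrees on the rim, 65 mm of handle above it.
- scoop_grip (a point): On the handle's axis, 160 mm from the lip and 25 mm from the handle's end; axes as the scoop's.
- scoop_bowl (a point): Middle of the trough, 35 mm from the lip, in line with the handle's axis.
- jug: Empty steel milk jug, 97 mm tall, body about 72 mm across, with a strap handle on its -y side, 240 g, loose. Origin: under it, z up; its mouth, about 52 mm wide inside, is centred 12.5 mm to +y of the origin, floor 5 mm above the counter.
- jug_mouth (a point): Centre of the jug's mouth, 97 mm above the counter.
- choc_box: Printed card box of chocolate, 66 x 92 x 108 mm, standing at the back right. Leave it.
- bar_a: Wrapped chocolate bar lying flat, 158 x 78 x 10 mm, behind and right of the jar. Leave it.
- lids_stack: Stack of cup lids, 86 mm across, 49 mm high, at the left. Leave it.
- tamper_1: Coffee tamper standing on its 58 mm steel base, 82 mm tall, behind and left of the jar. Leave it.
- mallet: Small wooden mallet lying at the left, 175 mm long. Leave it.

How it is judged (in metres and radians):
On the way, in this order (a step that is already met when the one before it is completed fails the run):
1. the scoop is out of the jar and stands in the jug, let go (horizontal distance between scoop_bowl and jug_mouth below 0.035 m and z of scoop_bowl in the frame of jug below 0.075 m and contact force between scoop and the fingers below 0.1 N), for 0.2 s.
2. the lid is on the jar's neck (horizontal distance between lid and jar below 0.006 m and z of lid in the frame of jar below 0.1075 m), for 0.2 s.
At the end, for the whole second after the job is handed in: Scoop in the upright jug (trough within 35 mm of the mouth's axis and below its rim; jug within 9 degrees of upright); lid level and centred on the jar, its lower rim less than 94.8 mm above the counter, screwed tight (pressing on the jar with over 6 N by itself); all let go and at rest (horizontal distance between scoop_bowl and jug_mouth below 0.035 m and z of scoop_bowl in the frame of jug below 0.075 m and angle between jug's own z axis and vertical below 0.15 rad and horizontal distance between lid and jar below 0.004 m and z of lid in the frame of jar below 0.0948 m and angle between lid's own z axis and vertical below 0.03 rad and contact force between lid and jar above 6 N and linear speed of each of lid, jug below 0.02 m/s and linear speed of scoop below 0.03 m/s); the robot touches nothing.
It fails at once if the jug is tipped over (angle between jug's own z axis and vertical above 0.5 rad).
It fails at once if another thing on the counter is moved by more than 40 mm (distance of any of choc_box, bar_a, lids_stack, tamper_1, mallet from where it was at the start of the episode above 0.04 m).
It fails at once if the lid is forced: driven against the jar with more than 100 N (contact force between lid and jar above 100 N).
It also fails if it takes over 72 s, if anything falls off the work surface, if the arm or the gripper's body presses on something with over 40 N, if the wrist force passes 120 N, or if a joint passes its speed limit or range.

## Working session

There is one attempt and no reset: what is moved stays moved. The work goes in short steps, Python scripts to look and compute and a tool call to move; the robot and the scene stay as the last step left them, time stands still between calls to the robot, and variables do not carry over. Pictures are saved under pics/ and viewed, at most 10 in all, crops included, and the job is handed in when it is done.

Besides the shell and the picture viewer there is one more tool, called after "Emit:" by a JSON object that holds its "method" and its "body". drive_tool: Moves the arm, as the interface text tells. Its arguments: {"type":"object","properties":{"steps":{"type":"array","items":{"type":"array","items":{"type":"array","items":{"type":"number"}}}}},"required":["steps"]}

```bash
mkdir -p pics
cat > h.py <<'E'
import numpy as np, cv2
from bench import manip
def cam(n):
    i=manip.camera_info(n); K=np.array(i["K"],float); R=cv2.Rodrigues(np.array(i["rvec"],float))[0]; t=np.array(i["tvec"],float).ravel()
    return K,R,t
def ray(n,u,v):
    K,R,t=cam(n); d=R.T@np.linalg.inv(K)@[u,v,1]; return -R.T@t, d/np.linalg.norm(d)
def onz(n,u,v,z):
    c,d=ray(n,u,v); return c+d*(z-c[2])/d[2]
def tri(p,q):
    c1,d1=ray("top",*p); c2,d2=ray("side",*q)
    s=np.linalg.lstsq(np.stack([d1,-d2],1),c2-c1,rcond=None)[0]
    a=c1+d1*s[0]; b=c2+d2*s[1]; return (a+b)/2, np.linalg.norm(a-b)
def proj(n,P):
    K,R,t=cam(n); x=K@(R@np.array(P,float)+t); return x[:2]/x[2]
E
python3 - <<'E'
from h import *
for n in("top","side"):
    im=manip.camera(n); cv2.imwrite(f"pics/{n}0.png",im); cv2.imwrite(f"pics/{n}0v.png",cv2.resize(im,(800,600),interpolation=cv2.INTER_CUBIC))
    c,_=ray(n,256,192); print(n,c,onz(n,256,192,0),cam(n)[0][0,0])
print(manip.observe())
E
```

```text
top [ 409.57631824   33.30110708 1497.40436727] [608.81991769  41.21486413   0.        ] 427.45301946354004
side [ 331.05207675 -842.75672122  944.20095112] [629.96019965 182.43179965   0.        ] 395.4167203855102
{'clock': 0.1, 'q': array([ 1.08619639e+00,  2.59247624e-01,  1.53595508e+00, -1.86039525e-05,
        1.34802057e+00, -2.02798829e-01]), 'joint_vel': array([-0.0004015 , -0.00135125, -0.00211621,  0.00092737,  0.00106799,
        0.0009538 ]), 'tau': array([ 2.96564634e-03, -4.38209939e+01, -2.84641510e+01,  7.21633318e-02,
        3.63219576e-02, -2.02560409e-05]), 'position': array([152.70675614, 527.88577712, 231.92039341]), 'tool_rot': array([ 1.40432712e-01,  9.90089889e-01, -7.70680821e-04, -2.66196372e-04]), 'wrist_force': array([-0.55731102,  1.19279736,  0.22803975]), 'wrist_torque': array([-0.00497484, -0.00726966, -0.0167915 ]), 'gripper_force': 0.0, 'width': 92.4666044915463}
```

View pics/top0v.png

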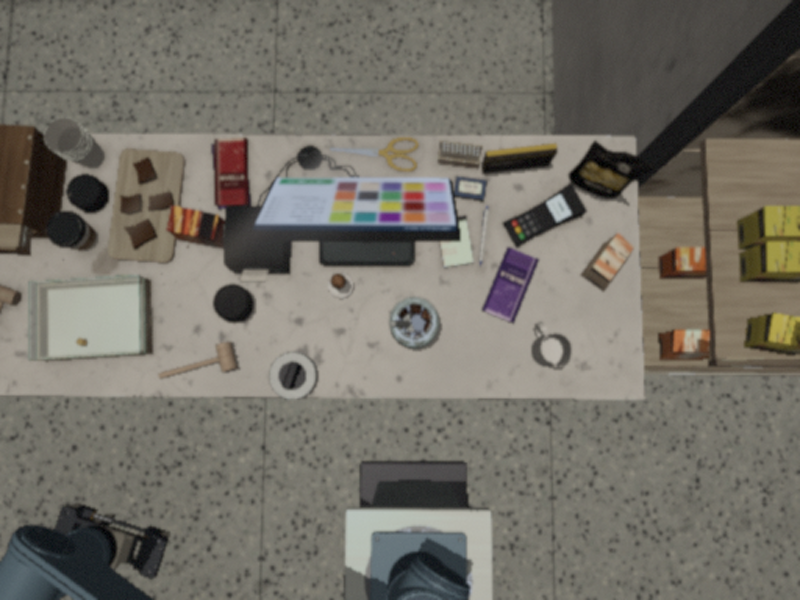

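View pics/side0v.png

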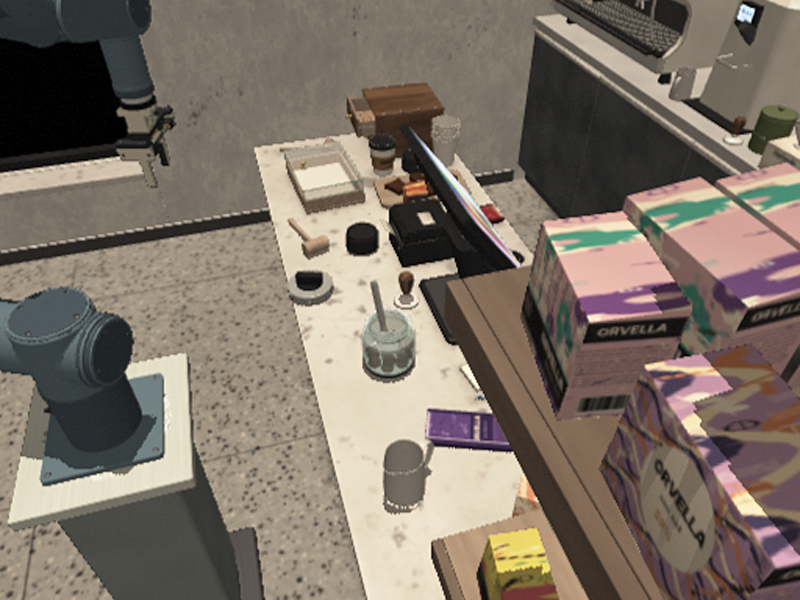

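The top view shows the lid at (293,375), the jar at (414,322) and the jug at (551,350). In the side view the scoop handle's end is at about (376,285) and leans to the back left. I'll zoom in next.

Run:
```python
from h import *
T=cv2.imread("pics/top0.png");S=cv2.imread("pics/side0.png")
def crop(im,u,v,w,h): return cv2.resize(im[v:v+h,u:u+w],(400,300),interpolation=cv2.INTER_NEAREST)
# top: jar 40x30 px (x10)  ; top lid|jug ; side jar ; side lid
a=crop(T,245,191,40,30); b=np.hstack([cv2.resize(T[224:256,172:204],(200,300),interpolation=0)*1,cv2.resize(T[204:240,334:370],(200,300),interpolation=0)])
c=crop(S,218,172,80,60); d=np.hstack([crop(S,180,160,50,40)[:, :],])
cv2.imwrite("pics/c1.png",np.vstack([np.hstack([a,b]),np.hstack([c,d])]))
```

```text
(no output)
```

View pics/c1.png

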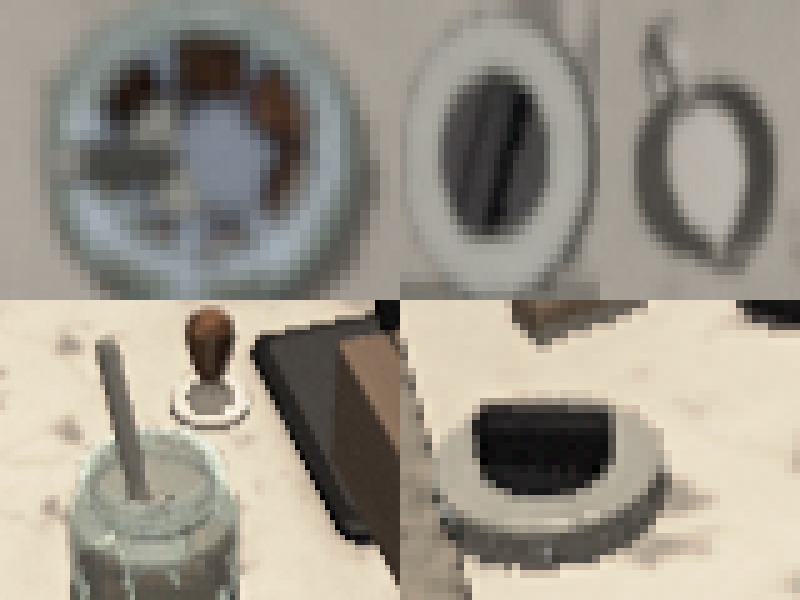

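Run:
```python
from h import *
T=cv2.imread("pics/top0.png");S=cv2.imread("pics/side0.png")
def blob(im,u,v,w,h,f,name):
    c=cv2.resize(im[v:v+h,u:u+w],None,fx=8,fy=8,interpolation=cv2.INTER_CUBIC).astype(int)
    m=f(c).astype(np.uint8); cs,_=cv2.findContours(m,cv2.RETR_EXTERNAL,cv2.CHAIN_APPROX_NONE)
    k=max(cs,key=cv2.contourArea); conv=lambda p:np.array([u+(p[0]+.5)/8-.5,v+(p[1]+.5)/8-.5])
    M=cv2.moments(k); cen=conv((M['m10']/M['m00'],M['m01']/M['m00'])); (ec,ax,an)=cv2.fitEllipse(cv2.convexHull(k))
    print(name,"cen",cen.round(2),"ell",conv(ec).round(2),np.array(ax)/8,round(an,1),"bbox",(np.array(cv2.boundingRect(k))/8+[u,v,0,0]).round(1)); return cen,conv(ec)
g=lambda c:c.sum(2)/3
dt=blob(T,172,224,32,32,lambda c:g(c)<110,"lid dark top")
st=blob(T,172,224,32,32,lambda c:g(c)<55,"lid stripe top")
ds=blob(S,184,168,32,22,lambda c:g(c)<70,"lid dark side")
wt=blob(T,172,224,32,32,lambda c:(c[...,2]-c[...,0]<9)&(g(c)>60),"lid all top")
jt=blob(T,243,188,45,40,lambda c:(c[...,2]-c[...,0]<8),"jar top")
gt=blob(T,338,210,32,30,lambda c:g(c)<120,"jug dark")
for n,p,q in(("scoop end",(253.2,207),(239.2,180)),("rim",jt[1],(248.5,206.4)),("jug",(352.9,223.8),(259.2,292.5)),("lid bar",dt[1],ds[0])):
    print(n,*tri(p,q))
print("jar z50",onz("top",*jt[1],50),"z100",onz("top",*jt[1],100))
print("lid z24",onz("top",*dt[1],24), onz("top",*wt[1],12))
print(onz("top",262.5,207.5,112),onz("top",253.2,207,178))
for z in(97,50):print("jug",onz("top",352.9,223.8,z))
for n,P in(("top",0),("side",0)):
  pass
```

```text
lid dark top cen [186.6  240.08] ell [186.59 240.08] [17.07650375 18.12758636] 25.4 bbox [178.5 231.5  17.1  18. ]
lid stripe top cen [187.03 239.72] ell [186.58 240.07] [10.17535305 17.44489288] 22.0 bbox [181.1 232.9  12.   15.8]
lid dark side cen [197.32 179.25] ell [197.25 178.75] [13.53174973 18.53239632] 88.8 bbox [189.1 174.2  17.4  11.8]
lid all top cen [189.12 241.73] ell [188.08 240.29] [29.29038429 32.05262756] 10.2 bbox [175.6 226.8  27.5  29.2]
jar top cen [265.04 206.27] ell [264.96 206.32] [32.11729813 33.77962494] 154.8 bbox [249.5 190.   32.1  33.6]
jug dark cen [352.5  223.95] ell [351.6 222.5] [24.26655006 30.03430939] 135.6 bbox [340.1 210.   25.5  26.5]
scoop end [538.06289466  48.49731065 184.95087426] 1.1470117109697215
rim [551.48311621  10.43159271 105.79221936] 7.683227646207092
jug [ 497.32153859 -280.96507451   82.84354479] 7.624714075058903
lid bar [437.04938888 277.16512413  31.38390472] 1.1802670600161942
jar z50 [553.20886497  10.1601946   50.        ] z100 [548.24713658  10.95958809 100.        ]
lid z24 [437.77847769 278.34014043  24.        ] [437.31274084 275.14568198  12.        ]
[543.14345195  19.14633542 112.        ] [538.17056565  48.66307791 178.        ]
jug [ 492.71081537 -277.1554648    97.        ]
jug [ 495.50095332 -287.57492594   50.        ]
```

Run:
```python
from h import *
def circ(x,y,z,r): 
    a=np.linspace(0,2*np.pi,60); return [(x+r*np.cos(t),y+r*np.sin(t),z) for t in a]
sets=[(circ(549,11,112,36.5),(0,0,255)),(circ(549,11,0,55),(255,0,0)),(circ(493,-277,97,28),(0,0,255)),(circ(493,-277,0,36),(255,0,0)),(circ(437.5,277,0,53),(255,0,0)),(circ(437.5,277,24,53),(0,255,0)),
([(437.5+k*29,277-k*12,52) for k in np.linspace(-1,1,9)],(0,0,255)),
([(538+13*k*.45/1,48.5-38*k*.45,177-62*k) for k in np.linspace(0,1,9)],(0,255,255))]
out=[]
for n,boxes in(("top",[(243,188,44,44),(330,202,44,44),(166,220,44,44)]),("side",[(218,172,60,60),(230,272,60,60),(170,152,60,60)])):
    im=cv2.imread(f"pics/{n}0.png")
    row=[]
    for u,v,w,h in boxes:
        s=264/w; c=cv2.resize(im[v:v+h,u:u+w],(264,264),interpolation=cv2.INTER_CUBIC)
        for P,col in sets:
            for p in P:
                x,y=(proj(n,p)-[u,v]+.5)*s
                if 0<x<264 and 0<y<264: cv2.circle(c,(int(x),int(y)),1,col,-1)
        row.append(c)
    out.append(np.hstack(row))
cv2.imwrite("pics/ov1.png",np.vstack(out))
```

```text
(no output)
```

View pics/ov1.png

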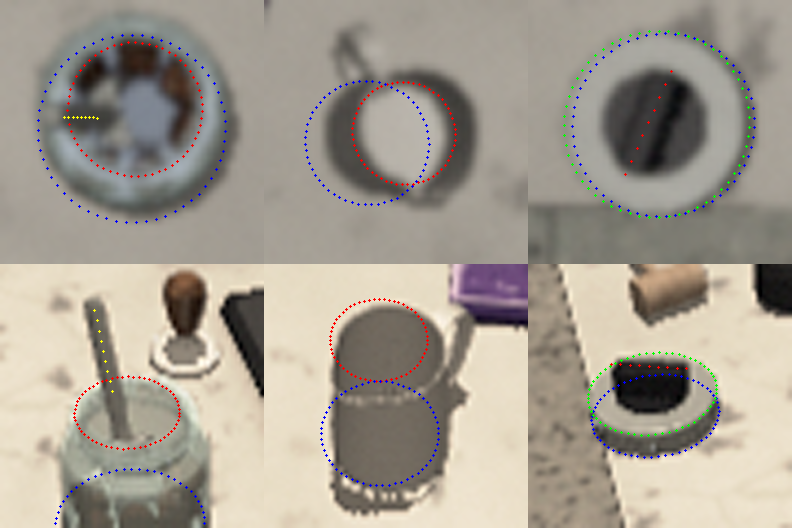

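Overlay: the lid circles fit, and the scoop handle line fits. The jar should sit about 4 mm further +x, and the jug mouth about 4 mm towards -y and +x. Now I'll refine these and check the monitor clearance.

Run:
```python
from h import *
print("jug side z97",onz("side",258.2,292,97)); print("jug top rim-right z97",onz("top",330+(476-264)/6,202+133/6,97))
print("jug tri",tri((330+(405+4-264)/6,202+134/6),(258.2,292)))
print("jar side z112",onz("side",218+136/4.4,172+(413-264)/4.4,112))
print("monitor BR corner",tri((457/1.5625,238/1.5625),(520/1.5625,265/1.5625)))
print("monitor BL corner",tri((257/1.5625,226/1.5625),(402/1.5625,127/1.5625)))
for z in (100,200,300):print(z,onz("top",410/1.5625,240/1.5625,z))
```

```text
jug side z97 [ 496.36555698 -288.42032244   97.        ]
jug top rim-right z97 [ 491.75116403 -317.79423722   97.        ]
jug tri (array([ 494.56576522, -283.42927889,   89.82791537]), np.float64(6.387081028010016))
jar side z112 [555.53955225   5.81730257 112.        ]
monitor BR corner (array([729.85514369, -80.09479461, 269.27876643]), np.float64(80.37595509124014))
monitor BL corner (array([676.93366818, 287.36107711, 374.02068378]), np.float64(18.084636916518964))
100 [724.73059195  20.16251056 100.        ]
200 [702.17775892  21.10272492 200.        ]
300 [679.62492589  22.04293928 300.        ]
```

Emit:
{"method": "drive_tool", "body": {"steps": [[[20,-30,10,-0.11,93],[25,-30,10,-0.11,93],[25,-30,10,-0.11,93],[25,-30,5,-0.11,93],[25,-30,0,-0.11,93],[25,-30,0,-0.11,93],[25,-30,0,-0.11,93],[25,-30,0,-0.11,93],[25,-30,0,-0.08,93],[25,-30,0,0,93],[25,-30,0,0,93],[25,-30,0,0,93]]]}}

```text
clock: 1.1
position: [448.5, 166.5, 267.4]
tool_rot: [0.582, 0.813, -0.0, -0.0]
wrist_force: [-0.3, 0.5, 0.3]
width: 92.7
gripper_force: 0.0
```

Emit:
{"method": "drive_tool", "body": {"steps": [[[23,-31,0,0,93],[23,-31,-5,0,93],[23,-31,-10,0,93],[23,-32,-14,0,93],[0,0,-30,0,93],[0,0,-30,0,93],[0,0,-20,0,93],[0,0,-8,0,93],[0,0,0,0,93]]]}}

```text
clock: 1.85
position: [538.2, 43.6, 148.4]
tool_rot: [0.582, 0.813, -0.001, -0.002]
wrist_force: [-0.7, -0.5, 0.5]
width: 92.5
gripper_force: 0.0
```

Run:
```python
from h import *
T=manip.camera("top");S=manip.camera("side")
a=cv2.resize(T[180:230,230:290],(400,333),interpolation=2);b=cv2.resize(S[140:215,195:285],(400,333),interpolation=2)
cv2.imwrite("pics/g1.png",np.hstack([a,b])); print(manip.observe()["position"])
```

```text
[540.29204859  43.54938696 151.44117981]
```

View pics/g1.png

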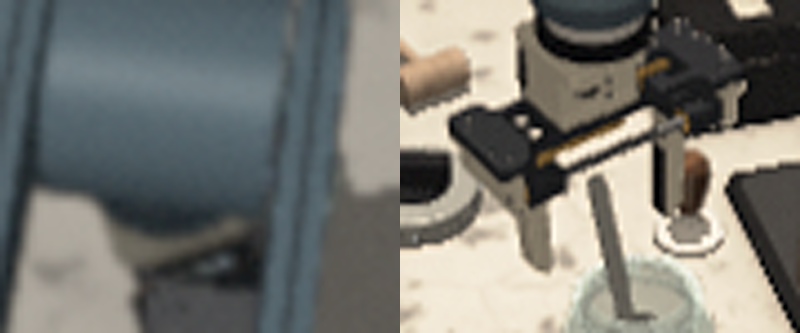

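The handle stands between the open fingers, so I close them.

Emit:
{"method": "drive_tool", "body": {"steps": [[[0,-1,0,0,0],[0,0,0,0,0],[0,0,0,0,0],[0,0,0,0,0],[0,0,0,0,0],[0,0,0,0,0],[0,0,0,0,0],[0,0,0,0,0],[0,0,0,0,0],[0,0,0,0,0]]]}}

```text
clock: 2.78
position: [539.8, 42.4, 150.7]
tool_rot: [0.582, 0.813, -0.0, -0.0]
wrist_force: [0.0, 0.3, 0.1]
width: 30.9
gripper_force: 0.0
```

Emit:
{"method": "drive_tool", "body": {"steps": [[[0,0,0,0,0],[0,0,0,0,0],[0,0,0,0,0],[0,0,0,0,0],[0,0,0,0,0],[0,0,0,0,0]]]}}

```text
clock: 3.28
position: [539.9, 42.3, 150.7]
tool_rot: [0.582, 0.813, 0.0, 0.0]
wrist_force: [-0.0, -0.5, -1.6]
width: 13.8
gripper_force: 29.9
```

Emit:
{"method": "drive_tool", "body": {"steps": [[[0,0,8,0,0],[0,0,12,0,0],[0,0,14,0,0],[0,0,14,0,0],[0,0,14,0,0],[0,0,14,0,0],[0,0,14,0,0],[0,0,14,0,0],[0,0,14,0,0],[0,0,14,0,0],[0,0,10,0,0],[0,0,0,0,0]]]}}

```text
clock: 4.28
position: [540.7, 42.4, 295.3]
tool_rot: [0.582, 0.813, 0.001, 0.002]
wrist_force: [1.0, 0.2, -1.3]
width: 14.1
gripper_force: 29.9
```

Run:
```python
from h import *
S=manip.camera("side");cv2.imwrite("pics/side1.png",S);cv2.imwrite("pics/top1.png",manip.camera("top"))
cv2.imwrite("pics/g2.png",cv2.resize(S[100:250,180:330],(600,600),interpolation=2)); print(manip.observe()["position"])
```

```text
[539.71358743  42.51209854 292.71754155]
```

View pics/g2.png

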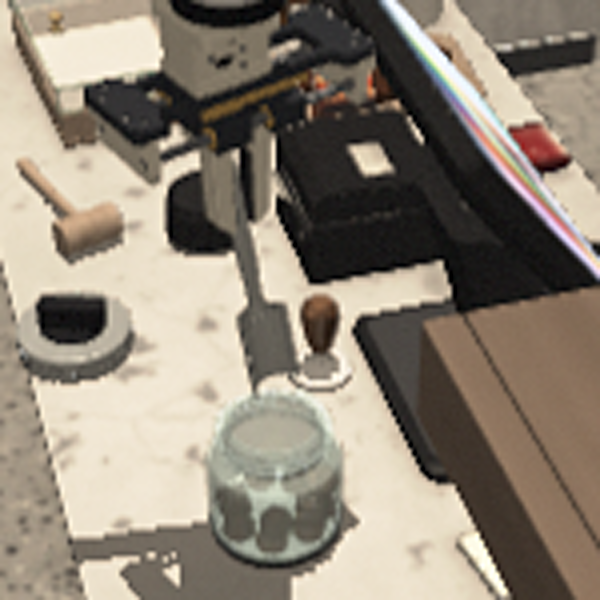

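The scoop is out of the jar, still leaning in the grip: handle from (235,160) to the neck at (258,300), lip near (268,383). The jar rim is near (277,432).

Run:
```python
from h import *
c=lambda x,y:(180+x/4-.375,100+y/4-.375)
g=np.array([540,42.4,297.5])
for L in(14,16,18):
  for az in (100,109,118):
    a=np.radians(az);s=np.radians(L);d=-np.array([np.cos(a)*np.sin(s),np.sin(a)*np.sin(s),np.cos(s)])
    q=lambda P:((proj("side",P)+.375-[180,100])*4).round()
    print(L,az,"neck",q(g+d*94),"lip",q(g+d*160), (g+d*160).round(1))
print("rim",onz("side",*c(277,430),112))
```

```text
14 100 neck [254. 322.] lip [266. 399.] [546.7   4.3 142.3]
14 109 neck [259. 320.] lip [273. 397.] [552.6   5.8 142.3]
14 118 neck [262. 318.] lip [279. 393.] [558.2   8.2 142.3]
16 100 neck [256. 323.] lip [269. 402.] [547.7  -1.  143.7]
16 109 neck [261. 321.] lip [277. 399.] [554.4   0.7 143.7]
16 118 neck [265. 319.] lip [284. 395.] [560.7   3.5 143.7]
18 100 neck [258. 325.] lip [272. 405.] [548.6  -6.3 145.3]
18 109 neck [263. 322.] lip [281. 401.] [556.1  -4.3 145.3]
18 118 neck [268. 320.] lip [289. 397.] [563.2  -1.3 145.3]
rim [5.53922152e+02 4.77688555e-01 1.12000000e+02]
```

Emit:
{"method": "drive_tool", "body": {"steps": [[[-3,-12,0,0,0],[-5,-24,0,0,0],[-6,-28,0,0,0],[-6,-30,0,0,0],[-6,-30,0,0,0],[-6,-30,0,0,0],[-6,-30,-3,0,0],[-6,-30,-5,0,0],[-6,-28,-5,0,0],[-5,-25,-5,0,0],[-5,-18,-5,0,0],[0,0,0,0,0]]]}}

```text
clock: 5.38
position: [477.4, -246.1, 267.2]
tool_rot: [0.583, 0.812, -0.001, -0.002]
wrist_force: [-0.3, -0.7, -0.9]
width: 13.5
gripper_force: 29.9
```

Run:
```python
from h import *
S=manip.camera("side");cv2.imwrite("pics/side2.png",S);T=manip.camera("top")
a=cv2.resize(S[200:350,200:300],(400,600),interpolation=2);b=cv2.resize(T[185:245,320:380],(400,400),interpolation=2)
b=np.vstack([b,np.zeros((200,400,3),np.uint8)])
cv2.imwrite("pics/g3.png",np.hstack([a,b])); print(manip.observe()["position"])
```

```text
[ 478.72240379 -243.02684638  268.47811449]
```

View pics/g3.png

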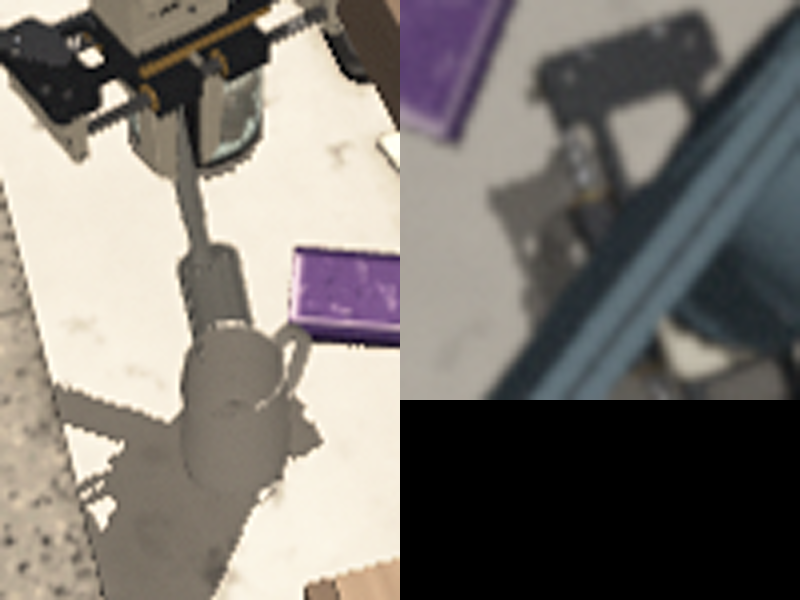

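The trough hangs just over the jug. Its neck is at (212,245) and the jug rim ellipse is centred near (235,365) in the crop.

Run:
```python
from h import *
q=lambda P:((proj("side",P)+.375-[200,200])*4).round(1)
d=np.array([.32*np.sin(.28),-.95*np.sin(.28),-np.cos(.28)])
g=np.array([478.7,-243,273.5])
for s in(80,84,90,94,150,160):print(s,(g+d*s).round(1),q(g+d*s))
for P in((494.5,-286,97),(494.5,-282,97),(498,-286,97)):print(P,q(P))
```

```text
80 [ 485.8 -264.   196.6] [205.1 243.4]
84 [ 486.1 -265.1  192.8] [206.3 248.6]
90 [ 486.7 -266.6  187. ] [208.  256.5]
94 [ 487.  -267.7  183.2] [209.1 261.7]
150 [ 492.  -282.4  129.3] [224.5 332.8]
160 [ 492.8 -285.   119.7] [227.2 345.1]
(494.5, -286, 97) [230.4 367.1]
(494.5, -282, 97) [228.5 361.9]
(498, -286, 97) [235.7 365.7]
```

Emit:
{"method": "drive_tool", "body": {"steps": [[[1,-2,-10,0,0],[0,0,-10,0,0],[0,0,-10,0,0],[1,-2,-8,0,0],[1,-2,-8,0,0],[0,-2,-8,0,0],[1,-2,-8,0,0],[0,0,0,0,0]]]}}

```text
clock: 6.15
position: [483.3, -252.3, 205.6]
tool_rot: [0.582, 0.813, 0.0, -0.001]
wrist_force: [-0.0, 0.5, -1.2]
width: 13.5
gripper_force: 29.9
```

Emit:
{"method": "drive_tool", "body": {"steps": [[[1,-2,-8,0,0],[1,-2,-8,0,0],[0,-2,-8,0,0],[1,-2,-8,0,0],[1,-2,-8,0,0],[0,-2,-8,0,0],[0,0,0,0,0]]]}}

```text
clock: 6.73
position: [487.0, -264.3, 157.6]
tool_rot: [0.582, 0.813, 0.0, -0.002]
wrist_force: [0.5, 0.3, -1.0]
width: 14.0
gripper_force: 29.9
```

Run:
```python
from h import *
S=manip.camera("side");T=manip.camera("top")
a=cv2.resize(S[230:340,210:300],(400,489),interpolation=2);b=cv2.resize(T[185:258,320:380],(400,489),interpolation=2)
cv2.imwrite("pics/g4.png",np.hstack([a,b])); o=manip.observe();print(o["position"],o["wrist_force"])
```

```text
[ 487.60083939 -264.49800226  159.19314388] [-0.06601803 -0.23840154 -0.13933146]
```

View pics/g4.png

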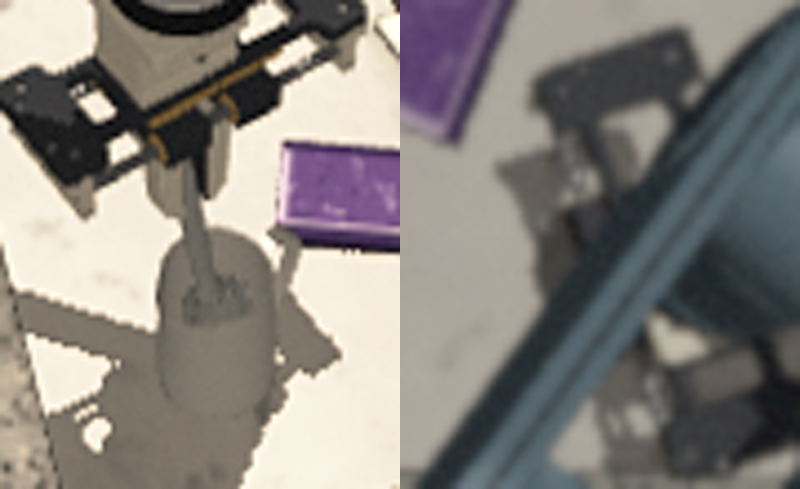

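The trough is inside the jug and the handle comes out of the mouth. I lower it until it touches and release.

Emit:
{"method": "drive_tool", "body": {"steps": [[[0,-1,-4,0,0],[0,-1,-4,0,0],[0,0,0,0,0]]]}}

```text
clock: 7.08
position: [487.6, -266.5, 151.2]
tool_rot: [0.582, 0.813, -0.0, -0.0]
wrist_force: [-0.5, 0.3, -1.0]
width: 14.0
gripper_force: 29.9
```

Emit:
{"method": "drive_tool", "body": {"steps": [[[0,0,-2,0,0],[0,0,-2,0,0],[0,0,0,0,0]]]}}

```text
clock: 7.33
position: [488.4, -266.7, 148.9]
tool_rot: [0.582, 0.813, 0.0, 0.001]
wrist_force: [-0.8, 1.7, 5.6]
width: 13.6
gripper_force: 29.9
```

Emit:
{"method": "drive_tool", "body": {"steps": [[[0,0,1,0,16],[0,0,0,0,20],[0,0,0,0,30],[0,0,0,0,50],[0,0,0,0,50],[0,0,0,0,50],[0,0,0,0,50]]]}}

```text
clock: 7.92
position: [487.8, -266.5, 148.6]
tool_rot: [0.582, 0.813, 0.0, -0.0]
wrist_force: [0.1, -0.5, -0.1]
width: 47.7
gripper_force: 0.0
```

Run:
```python
from h import *
S=manip.camera("side")
a=cv2.resize(S[230:340,210:300],(491,600),interpolation=2)
cv2.imwrite("pics/g5.png",a)
```

```text
(no output)
```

View pics/g5.png

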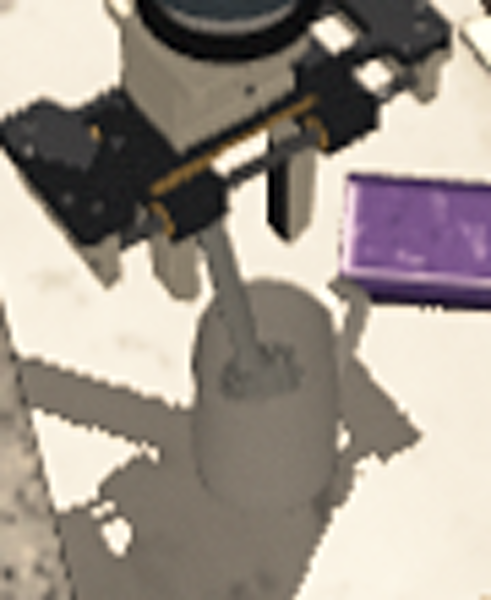

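The jug stands, the scoop is let go and leans inside it. I retreat upward, then go to the lid while turning -2.28 rad.

Emit:
{"method": "drive_tool", "body": {"steps": [[[0,0,0,0,64],[0,0,0,0,64],[0,0,15,0,64],[0,0,25,0,64],[0,0,30,0,64],[0,0,35,0,70],[0,0,30,-0.12,80],[-3,20,0,-0.12,90],[-3,33,0,-0.12,90],[-3,35,0,-0.12,90],[-3,35,0,-0.12,90],[-3,35,0,-0.12,90]]]}}

```text
clock: 8.97
position: [472.4, -107.2, 283.7]
tool_rot: [0.833, 0.553, 0.0, 0.0]
wrist_force: [1.2, 0.9, -0.6]
width: 90.0
gripper_force: 0.0
```

Emit:
{"method": "drive_tool", "body": {"steps": [[[-3,35,0,-0.12,90],[-3,35,0,-0.12,90],[-3,35,0,-0.12,90],[-3,35,0,-0.12,90],[-3,35,0,-0.12,90],[-3,35,0,-0.12,90],[-3,35,-10,-0.12,90],[-3,35,-20,-0.12,90],[-3,35,-20,-0.12,90],[-3,35,-20,-0.12,90],[-3,0,-20,-0.12,90],[0,0,-20,-0.12,90]]]}}

```text
clock: 9.97
position: [441.2, 225.0, 177.1]
tool_rot: [0.995, -0.099, 0.0, -0.0]
wrist_force: [0.6, -0.3, -0.0]
width: 90.2
gripper_force: 0.0
```

Run:
```python
from h import *
S=manip.camera("side");T=manip.camera("top");cv2.imwrite("pics/side3.png",S);cv2.imwrite("pics/top3.png",T)
o=manip.observe();x,y=o["tool_rot"][:2];print(o["position"],np.arctan2(2*x*y,y*y-x*x),o["q"])
```

```text
[439.57435727 223.03160786 174.95494573] -2.945024911081941 [ 2.42844125e-01  2.09325863e-01  1.74885476e+00 -4.43044051e-05
  1.19004493e+00  2.01022480e+00]
```

Emit:
{"method": "drive_tool", "body": {"steps": [[[-1,20,-10,-0.09,90],[-1,20,-20,-0.09,90],[0,14,-25,0,90],[0,0,-25,0,90],[0,0,-25,0,90],[0,0,-20,0,90],[0,0,0,0,90]]]}}

```text
clock: 10.65
position: [438.6, 275.9, 50.5]
tool_rot: [0.983, -0.186, -0.002, 0.001]
wrist_force: [-0.5, 0.0, -0.1]
width: 90.0
gripper_force: 0.0
```

Run:
```python
from h import *
T=manip.camera("top");S=manip.camera("side")
o=manip.observe();x,y=o["tool_rot"][:2];print(o["position"],np.arctan2(y*y-x*x,2*x*y),o["wrist_force"])
# refine jar rim from a free view: green-tinted glass top edge in the side view
h=cv2.resize(S[180:250,215:290],None,fx=8,fy=8,interpolation=2).astype(int)
m=((h[...,1]-h[...,2])>3).astype(np.uint8); cs,_=cv2.findContours(m,0,1);k=max(cs,key=cv2.contourArea);print("jar side bbox",np.array(cv2.boundingRect(k))/8+[215,180,0,0])
for X in((550,10),(554,8),(556,5)):
    c=np.array([proj("side",(X[0]+36.5*np.cos(a),X[1]+36.5*np.sin(a),112)) for a in np.linspace(0,6.28,90)])
    b=np.array([proj("side",(X[0]+55*np.cos(a),X[1]+55*np.sin(a),50)) for a in np.linspace(0,6.28,90)])
    print(X,"rim u",c[:,0].min().round(1),c[:,0].max().round(1),"v",c[:,1].min().round(1),"body u",b[:,0].min().round(1),b[:,0].max().round(1))
ys=[]
for v in range(int((196-180)*8),int((204-180)*8),8):
    r=np.where(m[v])[0]; print(180+v/8, (215+r.min()/8,215+r.max()/8) if len(r) else None)
t=cv2.resize(T[180:235,235:295],None,fx=8,fy=8,interpolation=2).astype(int)
m=((t[...,1]-t[...,2])>3).astype(np.uint8); cs,_=cv2.findContours(m,0,1);k=max(cs,key=cv2.contourArea);print("jar top bbox",np.array(cv2.boundingRect(k))/8+[235,180,0,0])
for X in((550,10),(554,8)):
  for r,z in((55,20),(55,80),(36.5,112)):
    c=np.array([proj("top",(X[0]+r*np.cos(a),X[1]+r*np.sin(a),z)) for a in np.linspace(0,6.28,90)]);print(X,z,c.min(0).round(1),c.max(0).round(1))
```

```text
[440.83490684 276.74991148  53.68903286] -1.945926310674117 [-0.67166662 -0.33585363  0.0845707 ]
jar side bbox [242.125 202.     21.375  30.625]
(550, 10) rim u 234.9 258.7 v 197.3 body u 229.8 264.6
(554, 8) rim u 236.3 260.2 v 197.5 body u 231.2 266.0
(556, 5) rim u 237.2 261.1 v 198.0 body u 232.1 266.9
196.0 None
197.0 None
198.0 None
199.0 (np.float64(242.75), np.float64(255.125))
200.0 (np.float64(239.625), np.float64(257.0))
201.0 (np.float64(239.125), np.float64(257.375))
202.0 (np.float64(237.375), np.float64(258.75))
203.0 (np.float64(236.5), np.float64(260.25))
jar top bbox [249.625 190.625  31.25   32.   ]
(550, 10) 20 [249.  192.4] [280.7 223.9]
(550, 10) 80 [248.6 190. ] [281.7 222.9]
(550, 10) 112 [254.1 194.3] [276.5 216.6]
(554, 8) 20 [249.6 191.2] [281.3 222.8]
(554, 8) 80 [249.3 188.8] [282.3 221.7]
(554, 8) 112 [254.7 193.1] [277.1 215.4]
```

Emit:
{"method": "drive_tool", "body": {"steps": [[[-1,0,-5,0,60],[0,0,-5,0,0],[0,0,0,0,0],[0,0,0,0,0],[0,0,0,0,0],[0,0,0,0,0],[0,0,0,0,0],[0,0,0,0,0],[0,0,0,0,0],[0,0,0,0,0],[0,0,0,0,0],[0,0,0,0,0]]]}}

```text
clock: 11.75
position: [439.2, 277.0, 42.9]
tool_rot: [0.982, -0.187, 0.0, -0.0]
wrist_force: [-0.2, 0.3, 0.2]
width: 19.7
gripper_force: 29.9
```

Emit:
{"method": "drive_tool", "body": {"steps": [[[0,0,0,0,0],[0,0,0,0,0],[0,0,0,0,0]]]}}

```text
clock: 12.0
position: [439.3, 277.0, 42.9]
tool_rot: [0.982, -0.187, 0.0, -0.0]
wrist_force: [0.6, -0.0, 0.0]
width: 19.6
gripper_force: 29.9
```

Emit:
{"method": "drive_tool", "body": {"steps": [[[0,0,10,0,0],[0,0,25,0,0],[0,0,30,0,0],[0,0,35,0,0],[5,-15,30,0,0],[10,-25,5,0,0],[14,-32,0,0,0],[14,-33,0,0,0],[14,-33,0,0,0],[14,-33,0,0,0],[14,-33,0,0,0],[0,0,0,0,0]]]}}

```text
clock: 13.0
position: [526.6, 67.2, 178.5]
tool_rot: [0.982, -0.19, 0.001, 0.001]
wrist_force: [-0.1, 0.0, -1.4]
width: 19.5
gripper_force: 29.9
```

Emit:
{"method": "drive_tool", "body": {"steps": [[[10,-20,0,0,0],[9,-20,0,0,0],[9,-15,0,0,0],[0,-4,0,0,0],[0,0,0,0,0]]]}}

```text
clock: 13.42
position: [552.2, 13.2, 177.9]
tool_rot: [0.982, -0.188, -0.0, -0.0]
wrist_force: [0.2, 0.1, -1.7]
width: 20.1
gripper_force: 29.9
```

Run:
```python
from h import *
P=[]
T=manip.camera("top");S=manip.camera("side");cv2.imwrite("pics/side4.png",S)
for i in range(4): 
    P.append(manip.observe()["position"]); manip.camera("side")
P=np.array(P);print(P.round(1),manip.observe()["q"].round(2))
a=cv2.resize(S[140:260,190:310],(600,600),interpolation=2);cv2.imwrite("pics/g6.png",a)
q=lambda P:((proj("side",P)-[190,140]+.4)*5).round(0)
m=P.mean(0);c=(m[0]-1.5,m[1]+.6)
for z in(m[2]-42.9,m[2]-18.9):
    k=np.array([q((c[0]+53*np.cos(a),c[1]+53*np.sin(a),z)) for a in np.linspace(0,6.28,90)]);print("lid",z,k.min(0),k.max(0))
k=np.array([q((553+36.5*np.cos(a),8+36.5*np.sin(a),112)) for a in np.linspace(0,6.28,90)]);print("rim",k.min(0),k.max(0))
```

```text
[[551.5  14.7 177.8]
 [551.5  14.9 177.8]
 [551.5  15.  177.9]
 [551.7  15.  178. ]] [-0.18  0.3   1.61  0.    1.23  1.77]
lid 134.96786621384092 [195. 238.] [370. 356.]
lid 158.96786621384092 [193. 209.] [370. 326.]
rim [232. 290.] [351. 372.]
```

View pics/g6.png

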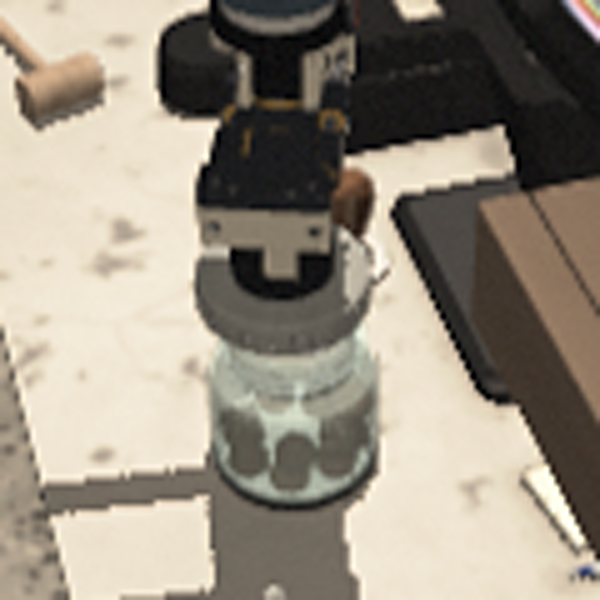

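The lid hangs over the jar with its edges at 195–370 in the crop, as projected. The jar axis is near 294, so I centre the lid and lower it with small steps.

Emit:
{"method": "drive_tool", "body": {"steps": [[[2,-4,0,0,0],[2,-4,0,0,0],[0,0,-8,0,0],[0,0,-8,0,0],[0,0,-4,0,0],[0,0,0,0,0],[0,0,0,0,0]]]}}

```text
clock: 14.3
position: [555.7, 6.1, 157.1]
tool_rot: [0.982, -0.187, -0.001, -0.0]
wrist_force: [-0.2, -0.0, -1.2]
width: 19.7
gripper_force: 29.9
```

Emit:
{"method": "drive_tool", "body": {"steps": [[[0,0,-2,0,0],[0,0,-2,0,0],[0,0,0,0,0]]]}}

```text
clock: 14.55
position: [556.0, 6.0, 153.7]
tool_rot: [0.982, -0.187, -0.0, -0.0]
wrist_force: [-0.9, -0.6, -2.2]
width: 19.9
gripper_force: 29.9
```

Emit:
{"method": "drive_tool", "body": {"steps": [[[0,0,-1.5,0,0],[0,0,-1.5,0,0],[0,0,0,0,0]]]}}

```text
clock: 14.8
position: [556.5, 6.4, 151.5]
tool_rot: [0.982, -0.187, 0.001, -0.001]
wrist_force: [0.8, 2.6, 0.4]
width: 19.5
gripper_force: 30.0
```

Emit:
{"method": "drive_tool", "body": {"steps": [[[0,0,-1.5,0,0],[0,0,-1,0,0],[0,0,0,0,0]]]}}

```text
clock: 15.05
position: [556.5, 7.0, 148.8]
tool_rot: [0.982, -0.187, 0.0, -0.001]
wrist_force: [-0.7, 5.4, 3.4]
width: 19.8
gripper_force: 30.0
```

```bash
cat > st.py <<'E'
from h import *
A=[]
for i in range(3):
    manip.camera("side"); o=manip.observe(); A.append(np.r_[o["position"],o["wrist_force"],o["wrist_torque"]])
x,y=o["tool_rot"][:2];print(np.mean(A,0).round(2),"az",np.arctan2(y*y-x*x,2*x*y).round(3),"q6",o["q"][5].round(2),o["clock"])
E
python3 st.py
```

```text
[ 5.5650e+02  7.0600e+00  1.4879e+02  3.7000e-01  5.6100e+00  4.3300e+00
  1.4400e+00  2.1000e-01 -6.0000e-02] az -1.948 q6 1.76 15.2
```

Emit:
{"method": "drive_tool", "body": {"steps": [[[0,1,0,0,0],[0,1,0,0,0],[0,0,0,0,0]]]}}

```text
clock: 15.45
position: [556.1, 8.1, 148.2]
tool_rot: [0.982, -0.187, -0.0, 0.0]
wrist_force: [0.1, 3.2, 1.7]
width: 19.7
gripper_force: 30.0
```

```bash
python3 st.py
```

```text
[ 5.5613e+02  8.0400e+00  1.4818e+02  2.1000e-01  3.1600e+00  1.0800e+00
  7.8000e-01  1.0000e-01 -4.0000e-02] az -1.948 q6 1.76 15.6
```

Emit:
{"method": "drive_tool", "body": {"steps": [[[0,1,0,0,0],[0,1,0,0,0],[0,0,-2,0,0],[0,0,0,0,0]]]}}

```text
clock: 15.93
position: [555.7, 9.6, 145.7]
tool_rot: [0.982, -0.187, -0.001, 0.0]
wrist_force: [0.2, 0.4, -2.1]
width: 19.7
gripper_force: 30.0
```

```bash
python3 st.py
```

```text
[ 5.5587e+02  9.6800e+00  1.4597e+02 -2.6000e-01 -1.0000e-02 -1.7400e+00
  2.0000e-02  1.6000e-01  1.0000e-02] az -1.948 q6 1.76 16.0833
```

Emit:
{"method": "drive_tool", "body": {"steps": [[[0,0,-1.5,0,0],[0,0,-1.5,0,0],[0,0,0,0,0]]]}}

```text
clock: 16.33
position: [556.3, 9.8, 144.7]
tool_rot: [0.982, -0.187, 0.001, 0.0]
wrist_force: [-2.9, 1.1, 6.7]
width: 19.9
gripper_force: 30.0
```

```bash
python3 st.py
```

```text
[ 5.5636e+02  9.8400e+00  1.4473e+02 -2.8400e+00  4.0000e-01  6.5600e+00
 -4.0000e-02  6.1000e-01 -1.0000e-02] az -1.947 q6 1.76 16.4833
```

The lid rests on the thread at origin 101.8 mm. Turning clockwise should run it down the channel, under the next start.

Emit:
{"method": "drive_tool", "body": {"steps": [[[-0.6,0,0,0,0],[0,0,-0.4,-0.1,0],[0,0,-0.4,-0.1,0],[0,0,-0.4,-0.1,0],[0,0,-0.4,-0.1,0],[0,0,0,0,0]]]}}

```text
clock: 16.98
position: [556.9, 9.5, 143.3]
tool_rot: [0.924, -0.381, 0.002, -0.0]
wrist_force: [-0.1, 0.7, 5.6]
width: 19.7
gripper_force: 30.0
```

```bash
python3 st.py
```

```text
[ 5.5680e+02  9.5800e+00  1.4328e+02 -2.4000e-01 -1.6000e-01  5.4100e+00
 -7.0000e-02  1.9000e-01 -1.7000e-01] az -2.348 q6 2.17 17.1333
```

Emit:
{"method": "drive_tool", "body": {"steps": [[[0,0,-0.4,-0.1,0],[0,0,-0.4,-0.1,0],[0,0,-0.4,-0.1,0],[0,0,-0.4,-0.1,0],[0,0,-0.4,-0.1,0],[0,0,-0.4,-0.1,0],[0,0,-0.4,-0.1,0],[0,0,-0.4,-0.1,0],[0,0,0,0,0]]]}}

```text
clock: 17.88
position: [556.0, 9.3, 140.1]
tool_rot: [-0.703, 0.711, -0.001, 0.0]
wrist_force: [-2.7, -0.8, 7.6]
width: 19.8
gripper_force: 30.0
```

```bash
python3 st.py
```

```text
[ 5.5609e+02  9.4400e+00  1.4016e+02 -2.2700e+00 -5.7000e-01  7.1300e+00
 -2.4000e-01  6.9000e-01 -2.3000e-01] az 3.135 q6 2.97 18.0333
```

Emit:
{"method": "drive_tool", "body": {"steps": [[[0,0,1,0,40],[0,0,1,0,93],[0,0,0,0,93],[0,0,0,0,93],[0,0,0,0,93],[0,0,0,0,93],[0,0,0,0,93],[0,0,0,0,93],[0,0,0,0,93],[0,0,0,0,93],[0,0,0,0,93],[0,0,0,0,93]]]}}

```text
clock: 19.03
position: [555.6, 10.0, 140.6]
tool_rot: [-0.705, 0.709, -0.0, 0.0]
wrist_force: [-0.5, 0.4, 0.0]
width: 92.1
gripper_force: 0.0
```

Emit:
{"method": "drive_tool", "body": {"steps": [[[0,0,1,0.1,93],[0,0,0,0.12,93],[0,0,0,0.12,93],[0,0,0,0.12,93],[0,0,0,0.12,93],[0,0,0,0.12,93],[0,0,0,0.12,93],[0,0,0,0.12,93],[0,0,0,0.12,93],[0,0,0,0.12,93],[0,0,0,0.12,93],[0,0,0,0.12,93]]]}}

```text
clock: 20.03
position: [555.6, 10.0, 141.6]
tool_rot: [0.997, -0.075, 0.0, 0.0]
wrist_force: [-0.5, -0.8, -0.6]
width: 92.8
gripper_force: 0.0
```

Emit:
{"method": "drive_tool", "body": {"steps": [[[0,0,0,0.12,93],[0,0,0,0.12,93],[0,0,0,0.12,93],[0,0,0,0.12,93],[0,0,0,0.12,93],[0,0,0,0.12,93],[0,0,0,0.12,93],[0,0,0,0.12,93],[0,0,0,0.12,93],[0,0,0,0.12,93],[0,0,0,0.12,93],[0,0,0,0.12,93]]]}}

```text
clock: 21.03
position: [555.6, 9.9, 141.6]
tool_rot: [0.799, 0.601, -0.0, -0.0]
wrist_force: [-0.1, -0.1, -0.7]
width: 93.1
gripper_force: 0.0
```

```bash
python3 st.py
```

```text
[ 5.5554e+02  9.9700e+00  1.4161e+02 -1.0000e-01 -1.3000e-01  2.0000e-02
 -9.0000e-02  9.0000e-02 -2.0000e-02] az -0.291 q6 0.11 21.1833
```

Emit:
{"method": "drive_tool", "body": {"steps": [[[0,0,-1,0.1,60],[0,0,-0.5,0.1,30],[0,0,0,0.08,30],[0,0,0,0,30],[0,0,0,0,30],[0,0,0,0,30],[0,0,0,0,0],[0,0,0,0,0],[0,0,0,0,0],[0,0,0,0,0],[0,0,0,0,0],[0,0,0,0,0]]]}}

```text
clock: 22.18
position: [555.6, 10.0, 140.1]
tool_rot: [0.71, 0.704, 0.0, 0.0]
wrist_force: [0.1, 0.0, 0.4]
width: 20.0
gripper_force: 30.0
```

Emit:
{"method": "drive_tool", "body": {"steps": [[[0,0,0,0,0],[0,0,0,0,0],[0,0,0,0,0],[0,0,0,0,0]]]}}

```text
clock: 22.52
position: [555.6, 10.0, 140.1]
tool_rot: [0.71, 0.704, 0.0, 0.0]
wrist_force: [0.8, 0.6, 0.8]
width: 19.7
gripper_force: 30.0
```

```bash
python3 st.py
```

```text
[ 5.5562e+02  9.9700e+00  1.4015e+02  7.0000e-01  3.1000e-01  9.0000e-02
 -5.0000e-02  4.0000e-02 -1.0000e-02] az -0.008 q6 -0.18 22.6667
```

Emit:
{"method": "drive_tool", "body": {"steps": [[[0,0,-0.4,-0.1,0],[0,0,-0.4,-0.1,0],[0,0,-0.4,-0.1,0],[0,0,-0.4,-0.1,0],[0,0,-0.4,-0.1,0],[0,0,-0.4,-0.1,0],[0,0,0,0,0]]]}}

```text
clock: 23.25
position: [555.4, 10.0, 137.8]
tool_rot: [0.887, 0.462, -0.0, -0.0]
wrist_force: [-0.8, 0.5, 1.7]
width: 19.7
gripper_force: 30.0
```

```bash
python3 st.py
```

```text
[ 5.5541e+02  1.0030e+01  1.3778e+02 -8.6000e-01  1.6000e-01  2.1800e+00
 -2.0000e-02  3.7000e-01 -1.2000e-01] az -0.605 q6 0.42 23.4
```

Emit:
{"method": "drive_tool", "body": {"steps": [[[0,0,-0.4,-0.1,0],[0,0,-0.4,-0.1,0],[0,0,0,-0.1,0],[0,0,0,-0.05,0],[0,0,0,0,0]]]}}

```text
clock: 23.82
position: [555.2, 10.3, 137.0]
tool_rot: [0.953, 0.302, -0.0, -0.0]
wrist_force: [-1.2, 1.6, 1.7]
width: 20.0
gripper_force: 30.0
```

```bash
python3 st.py
```

```text
[ 5.5526e+02  1.0260e+01  1.3695e+02 -2.2800e+00  1.3600e+00  3.0300e+00
  2.9000e-01  4.8000e-01 -1.0000e-01] az -0.955 q6 0.77 23.9667
```

Seated height is reached. Now I take up the play and watch the torque.

Emit:
{"method": "drive_tool", "body": {"steps": [[[0,0,0,-0.08,0],[0,0,0,-0.08,0],[0,0,0,0,0]]]}}

```text
clock: 24.22
position: [554.9, 10.4, 136.9]
tool_rot: [0.974, 0.225, -0.001, -0.0]
wrist_force: [-4.2, 1.9, 4.2]
width: 20.0
gripper_force: 30.0
```

```bash
python3 st.py
```

```text
[ 5.5490e+02  1.0350e+01  1.3689e+02 -5.2200e+00  2.3000e+00  4.8200e+00
  3.7000e-01  8.4000e-01 -1.3000e-01] az -1.114 q6 0.93 24.3667
```

Emit:
{"method": "drive_tool", "body": {"steps": [[[0,0,0,-0.06,0],[0,0,0,-0.06,0],[0,0,0,0,0]]]}}

```text
clock: 24.62
position: [554.9, 10.3, 136.9]
tool_rot: [0.986, 0.167, -0.001, -0.0]
wrist_force: [-5.0, 2.9, 5.5]
width: 20.0
gripper_force: 30.8
```

```bash
python3 st.py
```

```text
[ 5.5494e+02  1.0290e+01  1.3687e+02 -4.7900e+00  2.7000e+00  4.5100e+00
  4.6000e-01  8.8000e-01  6.1000e-01] az -1.232 q6 1.05 24.7667
```

Emit:
{"method": "drive_tool", "body": {"steps": [[[-0.8,0.5,0,0,0],[0,0,0.5,0,0],[0,0,0,0,0]]]}}

```text
clock: 25.02
position: [554.9, 10.3, 136.9]
tool_rot: [0.986, 0.167, -0.0, 0.0]
wrist_force: [-0.9, 0.3, -2.2]
width: 20.3
gripper_force: 30.7
```

```bash
python3 st.py
```

```text
[ 5.5486e+02  1.0330e+01  1.3694e+02 -5.0000e-02  5.4000e-01 -2.8400e+00
  1.1000e-01  1.0000e-01  6.5000e-01] az -1.237 q6 1.05 25.1667
```

Torque is 0.65 N m with the side forces relieved, so the lid is tight. I let go and withdraw upward.

Emit:
{"method": "drive_tool", "body": {"steps": [[[0,0,0,0,24],[0,0,0,0,40],[0,0,0,0,50],[0,0,0,0,50],[0,0,0,0,50],[0,0,0,0,50],[0,0,5,0,50],[0,0,20,0,50],[0,0,30,0,50],[0,0,30,0,50],[0,0,30,0,50],[0,0,0,0,50]]]}}

```text
clock: 26.17
position: [557.8, 10.0, 259.5]
tool_rot: [0.986, 0.166, 0.005, 0.002]
wrist_force: [1.2, 0.4, 0.6]
width: 50.0
gripper_force: 0.0
```

Run:
```python
from h import *
S=manip.camera("side");o=manip.observe();print(o["position"],o["wrist_force"],o["clock"])
g=S[160:240,215:285].astype(int); 
h=cv2.resize(S[160:240,215:285],None,fx=8,fy=8,interpolation=2).astype(int)
# lid: neutral grey, not warm counter
m=((h[...,2]-h[...,0]<12)&(abs(h[...,1]-h[...,2])<4)).astype(np.uint8);m=cv2.morphologyEx(m,cv2.MORPH_OPEN,np.ones((9,9)))
for c in sorted(cv2.findContours(m,0,1)[0],key=cv2.contourArea)[-3:]:print((np.array(cv2.boundingRect(c))/8+[215,160,0,0]).round(1))
for z in(94,118):
    k=np.array([proj("side",(554+53*np.cos(a),10+53*np.sin(a),z)) for a in np.linspace(0,6.28,90)]);print("lid",z,k.min(0).round(1),k.max(0).round(1))
# jug change versus pictures
b=cv2.imread("pics/side3.png");d=cv2.absdiff(S,b).max(2);print("jug area changed px",(d[230:345,215:300]>25).sum())
```

```text
[556.80179483  10.13732808 256.62784623] [ 0.33844816 -0.63521062  0.08160856] 26.2167
[275.2 193.9   9.8  21.9]
[260.1 160.   24.9  10.2]
[238.5 193.5  20.   17.9]
lid 94 [231.  197.8] [265.3 221.6]
lid 118 [230.6 192.1] [265.4 215.9]
jug area changed px 1131
```

Run:
```python
from h import *
T=manip.camera("top");S=manip.camera("side")
for n,I,z in(("top",T,(205,240,335,372)),("side",S,(240,335,235,285))):
    b=cv2.imread(f"pics/{n}3.png");a0,a1,c0,c1=z;d=cv2.absdiff(I,b).max(2)[a0:a1,c0:c1]>25
    ys,xs=np.where(d);print(n,d.sum(),(ys.min()+a0,ys.max()+a0,xs.min()+c0,xs.max()+c0) if d.sum() else "")
    for nm,X in(("then",b),("now",I)):
        m=(X.max(2)<140).astype(np.uint8)[a0:a1,c0:c1]; c=max(cv2.findContours(m,0,1)[0],key=cv2.contourArea);print(nm,cv2.boundingRect(c),cv2.contourArea(c))
    if n=="side":
        for X in(b,I):
            print("\n".join("".join("#" if p<140 else "." for p in r) for r in X[244:300:2,235:285].max(2)));print()
```

```text
top 0 
then (5, 2, 26, 30) 490.0
now (5, 2, 26, 30) 493.5
side 735 (np.int64(240), np.int64(268), np.int64(235), np.int64(274))
then (8, 20, 42, 69) 1188.5
now (0, 0, 50, 89) 1946.5
..........#####.##................................
..................................................
..................................................
..................................................
..................................................
..................................................
..................................................
..................................................
........#.#.#.....................................
........#####..........................###########
.........#####...........................#########
.........######..........................#########
..........#####..........................#########
..........######.........................#########
...........#####.........................#########
............#####.......................##########
............######......................##.#####..
.............#####......................##########

[... 1238 characters left out ...]
###.........................#########
............#####........................#########
............######......................##.#####..
.............#####......................##########
..............#####....................##.#.......
..............##############.............#########
..............##################.......###########
.............#####################.....###........
............#######################....###........
............########################..###.........
...........#########################..##..........
...........############.....########.###..........
...........##########.....#############...........
...........#####......###############.............
```

The scoop and jug have not changed; the only difference is the arm's shadow. I hand in.

```bash
python3 -c "
from bench import manip
print(manip.hand_in())"
```

```text
the job is handed in; nothing more can be done
None
```

I handed the job in at about 26 s: the scoop stands in the upright jug, and the lid is screwed down at about 0.65 N m, with both let go. The final seat height (about 94 mm) comes from tool readings before I let go. No picture of the seated lid was viewed, the lid's own force on the jar was not measured, and the hand-in gave no verdict.

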